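Weight down the pads on a painted panel

ROBOT

A 7-joint arm with a two-finger parallel gripper is mounted at the origin on the work surface. World frame = base frame: x ahead of the robot, y to its left, z up, the work surface at z = 0. Lengths are in m, angles in rad, forces in N, time in s.
With the tool pointing down it reaches from about 0.4 to 0.85 m from the base axis. Payload 10.4 kg.
Tool frame: the origin (TCP) lies between the finger pads; the fingertips stand 11 mm ahead of it and the grasp point (between the pads) lies 8 mm behind it; x points along the fingers, y is the direction in which the jaws open and shut, and the axes are right-handed (so a half turn about x gives the same grasp; the last joint's range is limited). The gripper opens to 87 mm and grips with 3 to 60 N. Pads are 19 mm wide; open, the fingers measure 117 mm over their backs; the gripper's body (75 mm by 190 mm) begins 51 mm behind the grasp point.
Start: joints at [-1.178, 0.332, -0.065, 1.46, 0.022, 1.35, -0.088], TCP at [0.252, 0.572, 0.234] pointing down, gripper open.
Joint ranges: [-2.6, 2.6], [-0.5, 2.12], [-1.47, 1.34], [0.16, 2.42], [-1.27, 4.41], [0.06, 2.06], [-2.6, 2.6]. Speed limits (rad/s): [2.22, 2.22, 2.79, 2.79, 3.14, 3.14, 3.14].

INTERFACE

Orientations are given as a unit quaternion [x, y, z, w].
In Python, from bench import r, cams, ticket gives the robot as it stands. The module is installed in compiled form; this text tells all that it offers.
- The arm moves only by the tool drive_tool, never from a script. Its argument "moves" is text: rows parted by semicolons, each of 5 numbers parted by spaces: the shift along the world's x, y, z in m, then the turn about the world's z in degrees, then the closure, from 0 (fully open) to 1 (shut). In form: x y z twist grip; .... A call has 1 to 20 rows; each row shifts and turns the commanded pose from where the row before left it; what a row does not reach is not made up. A row lasts 1/8 s, in which the tool goes at most 62.5 mm and 10.7 degrees, less where a joint would pass 70% of its speed; a pose out of reach is approached as far as the arm can. A call is refused whole if a number of a shift passes 0.0625 or a number of a turn 10.7, either way. A call with a gripper value outside its range is refused whole. The fingers move at their own pace and stop on an object; "newtons" is the grip in N (left out, the last holds). Time passes only in rows, so rows that do not move let the fingers close. It gives the time, the measured TCP pose, the force and the opening at its end, in the units of the state.
- r.read_state(): the state, without advancing time (a new reading comes with each control period).
- cams.camera(name): name is "side" or "top" or "wrist"; returns a dict with "color" (420x560x3 uint8, red, green, blue), "fx", "fy", "cx", "cy" (pixels), "extrinsics" (4x4, takes a point from camera to world coordinates). Camera axes: x right, y down, z forward; pixel columns grow to the right and rows downward; lengths in m; the calibration is good to about 2 mm. A picture is of the moment at which its call begins. There is no depth.
- ticket.close_job(): hands the job in, once; it reports no verdict.
The state is a dict: "time": time; "joint_positions": joint angles; "joint_vel": joint speeds; "joint_torque": joint torques, N m; "ee_pos": TCP position; "eef_rot": TCP orientation; "ft_force": force on the tool from outside, world axes, zero at the start; "torque": the same for the moment, N m; "width": finger opening in m.
Only numpy, scipy, OpenCV 4.12 (cv2) and the standard library are available. Lean on these libraries where they do the work, as an engineer would, in place of code of your own. Each camera call takes 0.05 s, during which the arm holds its last target.

TASK

Loose paint on the panel has just been glued under four round cork pads: press it by standing each of the four round steel weights upright in the centre of the cork pad of its own size rank, the smallest weight on the smallest pad and so on up to the largest on the largest. Set the weights down gently without dropping them, and leave the two square steel blocks where they stand.

Things in the scene. Friction and masses are not known exactly. Their poses are not given: they have to be found in the camera images.
- w1_center (a point): The smallest round weight: a loose upright plain steel cylinder 26 mm in diameter and 44 mm tall, with a thin brown leather disc on its flat top, about 0.17 kg. The point is its centre, 22 mm above its underside; z is its own axis, up. It starts standing on the grey felt mat.
- w2_center (a point): The second smallest round weight: a loose upright plain steel cylinder 36 mm in diameter and 44 mm tall, with a thin brown leather disc on its flat top, about 0.33 kg. The point is its centre, 22 mm above its underside; z is its own axis, up. It starts standing on the grey felt mat.
- w3_center (a point): The second largest round weight: a loose upright plain steel cylinder 46 mm in diameter and 44 mm tall, with a thin brown leather disc on its flat top, about 0.52 kg. The point is its centre, 22 mm above its underside; z is its own axis, up. It starts standing on the grey felt mat.
- w4_center (a point): The largest round weight: a loose upright plain steel cylinder 56 mm in diameter and 44 mm tall, with a thin brown leather disc on its flat top, about 0.78 kg. The point is its centre, 22 mm above its underside; z is its own axis, up. It starts standing on the grey felt mat.
- pad1_top (a point): The smallest cork pad: a round flat disc 36 mm in diameter and 6 mm thick, fixed on the 14 mm thick painted wooden panel, which lies fixed and level on the table. The point is the centre of the pad's top face, 20 mm above the table; z up.
- pad2_top (a point): The second smallest cork pad: a round flat disc 46 mm in diameter and 6 mm thick, fixed on the 14 mm thick painted wooden panel, which lies fixed and level on the table. The point is the centre of the pad's top face, 20 mm above the table; z up.
- pad3_top (a point): The second largest cork pad: a round flat disc 56 mm in diameter and 6 mm thick, fixed on the 14 mm thick painted wooden panel, which lies fixed and level on the table. The point is the centre of the pad's top face, 20 mm above the table; z up.
- pad4_top (a point): The largest cork pad: a round flat disc 66 mm in diameter and 6 mm thick, fixed on the 14 mm thick painted wooden panel, which lies fixed and level on the table. The point is the centre of the pad's top face, 20 mm above the table; z up.
- b1_center (a point): The smaller square block: a loose upright steel block 28 x 28 mm and 44 mm tall, with a thin brown leather square on top, among the round weights on the mat, to be left alone. The point is its centre, 22 mm above its underside; z up, x and y square to its sides.
- b2_center (a point): The larger square block: a loose upright steel block 46 x 46 mm and 44 mm tall, with a thin brown leather square on top, among the round weights on the mat, to be left alone. The point is its centre, 22 mm above its underside; z up, x and y square to its sides.

How it is judged:
At the end, for the whole second after the job is handed in: Each round weight stands upright (within 0.1 rad) and at rest on the pad of its own size rank, its axis within 12 mm of the pad's centre and its underside on the pad (within 4 mm); both square blocks are within 15 mm of where they started (horizontal distance between w1_center and pad1_top below 0.012 m and z of w1_center in the frame of pad1_top between 0.018 and 0.026 m and angle between each of w1_center, w2_center, w3_center, w4_center's own z axis and vertical below 0.1 rad and linear speed of each of w1, w2, w3, w4 below 0.02 m/s and horizontal distance between w2_center and pad2_top below 0.012 m and z of w2_center in the frame of pad2_top between 0.018 and 0.026 m and horizontal distance between w3_center and pad3_top below 0.012 m and z of w3_center in the frame of pad3_top between 0.018 and 0.026 m and horizontal distance between w4_center and pad4_top below 0.012 m and z of w4_center in the frame of pad4_top between 0.018 and 0.026 m and distance of each of b1_center, b2_center from where it was at the start of the episode below 0.015 m); the robot touches nothing.
It fails at once if a round weight is dropped or slammed onto its pad (faster than 0.5 m/s close over it) ((horizontal distance between w1_center and pad1_top below 0.03 m and z of w1_center in the frame of pad1_top below 0.05 m and linear speed of w1 above 0.5 m/s) or (horizontal distance between w2_center and pad2_top below 0.03 m and z of w2_center in the frame of pad2_top below 0.05 m and linear speed of w2 above 0.5 m/s) or (horizontal distance between w3_center and pad3_top below 0.03 m and z of w3_center in the frame of pad3_top below 0.05 m and linear speed of w3 above 0.5 m/s) or (horizontal distance between w4_center and pad4_top below 0.03 m and z of w4_center in the frame of pad4_top below 0.05 m and linear speed of w4 above 0.5 m/s)).
It fails at once if a square block is shifted by more than 15 mm (distance of any of b1_center, b2_center from where it was at the start of the episode above 0.015 m).
It also fails if it takes over 96 s, if anything falls off the work surface, if the arm or the gripper's body presses on something with over 40 N, if the wrist force passes 120 N, or if a joint passes its speed limit or range.

## Working session

There is one attempt and no reset: what is moved stays moved. The work goes in short steps, Python scripts to look and compute and a tool call to move; the robot and the scene stay as the last step left them, time stands still between calls to the robot, and variables do not carry over. Pictures are saved under pics/ and viewed, and the job is handed in when it is done.

Besides the shell and the picture viewer there is one more tool, called as a command line: name --argument value ..., lists and objects as JSON in quotes. drive_tool: Moves the arm, as the interface text tells. Its arguments: {"type":"object","properties":{"moves":{"type":"string"},"newtons":{"type":"number"}},"required":["moves"]}

```bash
mkdir -p pics; python3 - <<'E'
from bench import r,cams
import cv2,numpy as np
s=r.read_state();print(s)
for n in ["top","side","wrist"]:
    c=cams.camera(n);cv2.imwrite(f"pics/{n}0.png",c["color"][:,:,::-1]);print(n,c["fx"],c["fy"],c["cx"],c["cy"],c["extrinsics"].tolist() if hasattr(c["extrinsics"],'tolist') else c["extrinsics"])
E
```

```text
{'time': 0.0, 'joint_positions': array([-1.17759812,  0.33284787, -0.06471721,  1.46093351,  0.02162716,
        1.34985125, -0.0885332 ]), 'joint_vel': array([ 0.00010419,  0.00106281,  0.00067433,  0.00035821, -0.00095355,
       -0.00014548, -0.00021094]), 'joint_torque': array([-1.61606640e-03, -6.23277497e+01,  2.36715964e-02, -3.89902210e+01,
       -6.14076597e-02,  3.95386107e-02,  1.33779745e-04]), 'ee_pos': array([0.25231025, 0.5714237 , 0.23277268]), 'eef_rot': array([ 0.14547688,  0.69195064, -0.14641655,  0.69181138]), 'ft_force': array([-0.72702657,  0.84884833, -0.14107393]), 'torque': array([-0.00264224, -0.04080031, -0.00195604]), 'width': 0.08689481121641231}
top 497.82607578237366 497.82607578237366 287.88651805867875 207.41753831056943 [[-0.012487292603578365, -0.9862463238157195, 0.16480975785253552, 0.3285808100530693], [-0.9998252344347397, 0.01002197916395001, -0.015781651407750466, 0.014328436218983175], [0.013912875725421336, -0.1649780248809402, -0.9861991093057392, 1.2620133630737376], [0.0, 0.0, 0.0, 1.0]]
side 463.0444091698538 463.0444091698538 278.31054118088446 208.69674527939108 [[0.8631672951149347, -0.3318933889410866, 0.38051149656898403, 0.19776602345657399], [-0.5044491138616051, -0.5343800267596441, 0.6782102023153319, -0.575385116675339], [-0.02175573874196951, -0.7773575531102547, -0.6286826882094244, 0.6044018299728461], [0.0, 0.0, 0.0, 1.0]]
wrist 351.05675239344896 351.05675239344896 280.6990204962311 214.00552444314377 [[0.40554778782557116, 0.8703518469997493, 0.27931819527898727, 0.1755253304195515], [0.914073431212297, -0.3858591336502767, -0.1248298495169965, 0.605560335196117], [-0.0008684132447098226, 0.3059418104849072, -0.9520498172131822, 0.3836890355843881], [0.0, 0.0, 0.0, 1.0]]
```

View pics/top0.png

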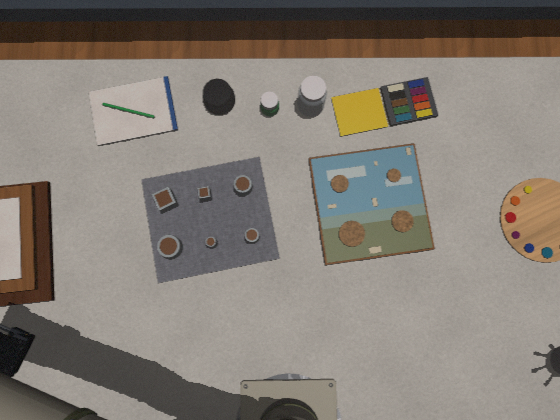

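View pics/side0.png

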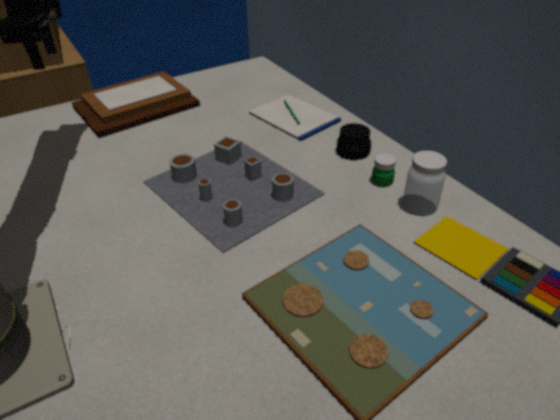

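View pics/wrist0.png

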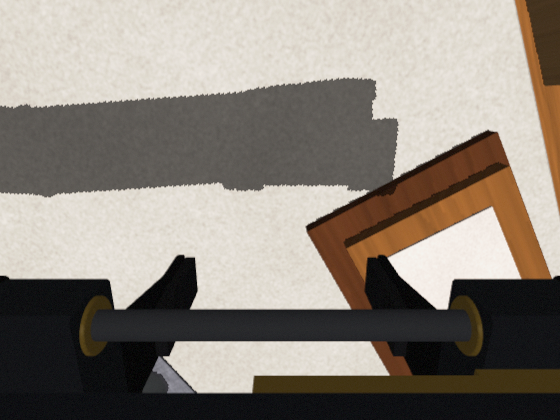

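```bash
python3 - <<'E'
import cv2
i=cv2.imread("pics/top0.png")
a=cv2.resize(i[150:290,130:290],None,fx=5,fy=5,interpolation=cv2.INTER_CUBIC)[:,:800][:600]
# mat crop rows 165..285? keep 5x
a=cv2.resize(i[165:265,140:280],None,fx=5.5,fy=5.5,interpolation=cv2.INTER_CUBIC)
b=cv2.resize(i[150:258,300:440],None,fx=5.5,fy=5.5,interpolation=cv2.INTER_CUBIC)
cv2.imwrite("pics/mat.png",cv2.convertScaleAbs(a,alpha=1.6));cv2.imwrite("pics/pan.png",cv2.convertScaleAbs(b,alpha=1.4))
E
```

```text
(no output)
```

View pics/mat.png

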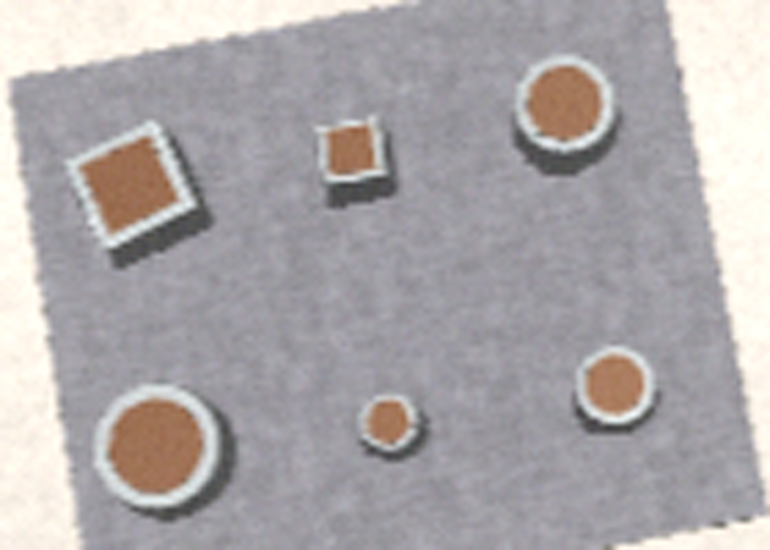

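View pics/pan.png

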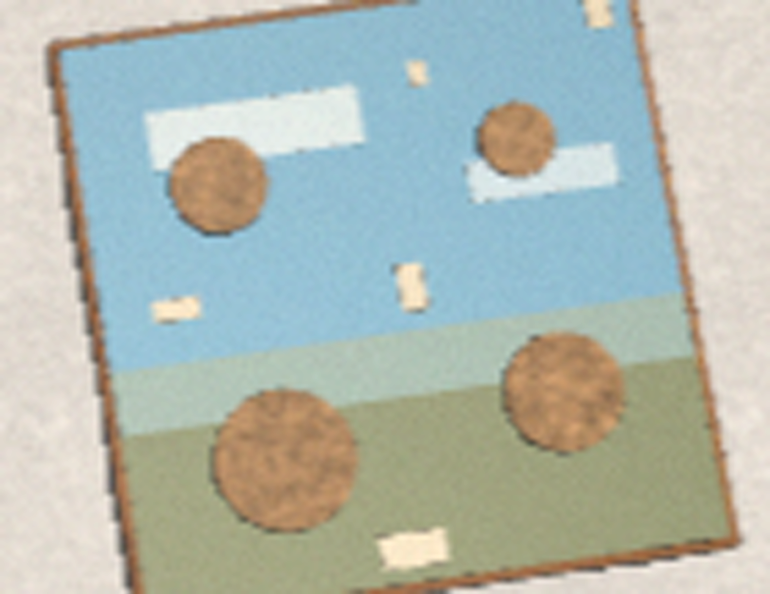

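```bash
cat > h.py <<'E'
import numpy as np,cv2
from bench import r,cams
def ray(c,u,v,z):
    E=np.array(c["extrinsics"]);d=E[:3,:3]@np.array([(u-c["cx"])/c["fx"],(v-c["cy"])/c["fy"],1]);o=E[:3,3]
    return o+d*(z-o[2])/d[2]
def proj(c,p):
    E=np.array(c["extrinsics"]);q=E[:3,:3].T@(np.array(p)-E[:3,3]);return q[0]/q[2]*c["fx"]+c["cx"],q[1]/q[2]*c["fy"]+c["cy"]
E
python3 - <<'E'
from h import *
t=cams.camera("top");s=cams.camera("side")
M=dict(w4=(156,446),w3=(565,103),w2=(615,384),w1=(390,421),b1=(351,150),b2=(132,184))
P=dict(p4=(285,459),p3=(563,391),p2=(218,185),p1=(516,138))
img=s["color"][:,:,::-1].copy();img=cv2.resize(img,None,fx=2,fy=2)
for D,ox,oy,z in((M,140,165,.046),(P,300,150,.02)):
    for k,(a,b) in D.items():
        p=ray(t,ox+(a+.5)/5.5-.5,oy+(b+.5)/5.5-.5,z);u,v=proj(s,p);print(k,p.round(4),round(u),round(v))
        cv2.drawMarker(img,(int(2*u),int(2*v)),(255,0,255),0,10,1)
cv2.imwrite("pics/chk.png",img[200:800,250:1000])
for a,b in((10,78),(668,0),(763,512),):print("mat",ray(t,140+a/5.5,165+b/5.5,0))
E
```

```text
w4 [0.4402 0.2884 0.046 ] 182 160
w3 [0.5939 0.1078 0.046 ] 283 179
w2 [0.4656 0.0852 0.046 ] 232 205
w1 [0.4502 0.185  0.046 ] 204 182
b1 [0.5731 0.2042 0.046 ] 252 160
b2 [0.5584 0.3023 0.046 ] 227 143
p4 [ 0.4692 -0.1644  0.02  ] 303 298
p3 [ 0.4992 -0.2934  0.02  ] 368 349
p2 [ 0.5975 -0.1375  0.02  ] 356 258
p1 [ 0.6185 -0.2774  0.02  ] 421 307
mat [0.61729886 0.37071852 0.        ]
mat [0.65223859 0.06161101 0.        ]
mat [0.40990605 0.01889943 0.        ]
```

View pics/chk.png

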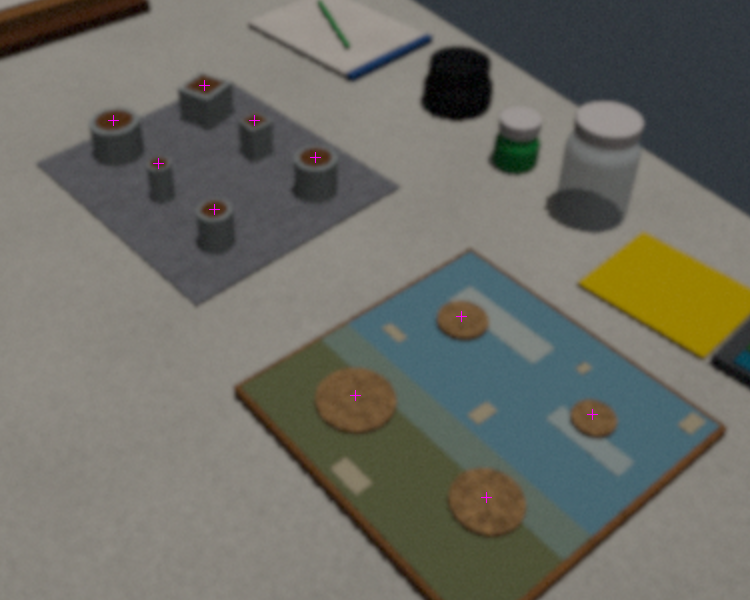

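drive_tool --moves "0.0235 -0.0354 0 0 0;0.0235 -0.0354 0 0 0;0.0235 -0.0354 0 0 0;0.0235 -0.0354 0 0 0;0.0235 -0.0354 0 0 0;0.0235 -0.0354 0 0 0;0.0235 -0.0354 0 0 0;0.0235 -0.0354 0 0 0;0 0 -0.03 0 0;0 0 -0.03 0 0;0 0 -0.03 0 0;0 0 -0.03 0 0;0 0 0 0 0" --newtons 25

```text
time: 1.88
ee_pos: [0.4392, 0.2876, 0.1118]
eef_rot: [0.145, 0.693, -0.147, 0.691]
ft_force: [0.4, 0.5, 1.0]
width: 0.087
```

```bash
python3 - <<'E'
from h import *
a=cams.camera("side");b=cams.camera("wrist");p=[.4402,.2884,.046]
A=cv2.resize(a["color"][60:260,100:360,::-1],None,fx=3,fy=3);B=b["color"][:,:,::-1].copy()
u,v=proj(b,p);cv2.drawMarker(B,(int(u),int(v)),(255,0,255),0,10,1);print(u,v)
cv2.imwrite("pics/s1.png",A);cv2.imwrite("pics/w1.png",B)
E
```

```text
281.1040431429815 233.97478516076373
```

View pics/s1.png

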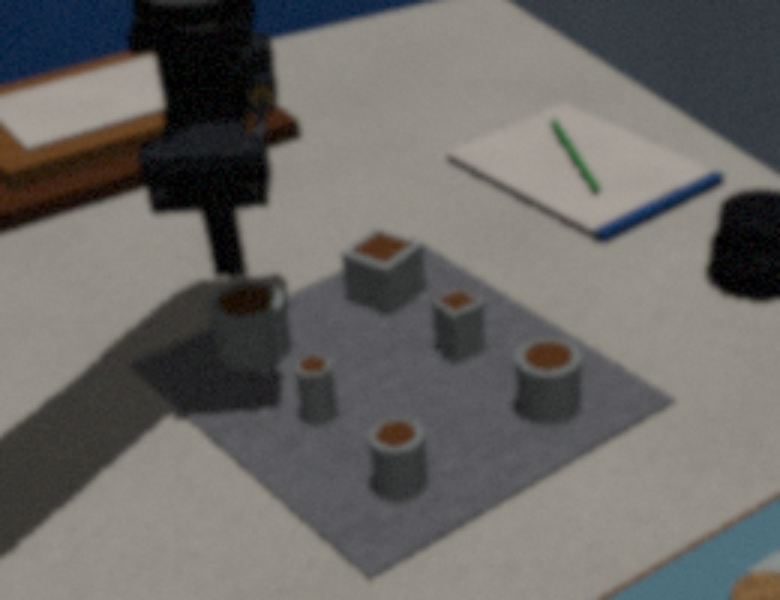

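View pics/w1.png

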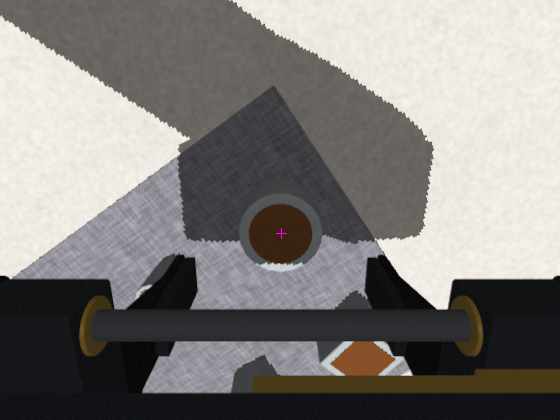

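The wrist picture shows the projected w4 centre at (281, 234), right in the middle of its leather disc. I'll descend and grip.

drive_tool --moves "0 0 -0.022 0 0;0 0 -0.022 0 0;0 0 -0.022 0 0;0 0 -0.021 0 0;0 0 0 0 0;0 0 0 0 1;0 0 0 0 1;0 0 0 0 1;0 0 0 0 1;0 0 0 0 1" --newtons 40

```text
time: 3.22
ee_pos: [0.4403, 0.2882, 0.0269]
eef_rot: [0.146, 0.692, -0.146, 0.692]
ft_force: [-1.6, -2.5, 5.5]
width: 0.0553
```

drive_tool --moves "0 0 0.02 0 1;0 0 0.03 0 1;0 0 0.03 0 1;0.0024 -0.0377 0 0 1;0.0024 -0.0377 0 0 1;0.0024 -0.0377 0 0 1;0.0024 -0.0377 0 0 1;0.0024 -0.0377 0 0 1;0.0024 -0.0377 0 0 1;0.0024 -0.0377 0 0 1;0.0024 -0.0377 0 0 1;0.0024 -0.0377 0 0 1;0.0024 -0.0377 0 0 1;0.0024 -0.0377 0 0 1;0.0024 -0.0377 0 0 1;0 0 0 0 1;0 0 0 0 1"

```text
time: 5.35
ee_pos: [0.4684, -0.1632, 0.1058]
eef_rot: [0.146, 0.693, -0.146, 0.691]
ft_force: [0.4, -0.1, -8.1]
width: 0.0553
```

drive_tool --moves "0.0004 -0.0006 -0.02 0 1;0.0004 -0.0006 -0.02 0 1;0 0 -0.01 0 1;0 0 0 0 1;0 0 0 0 1"

```text
time: 5.98
ee_pos: [0.4705, -0.1649, 0.0572]
eef_rot: [0.146, 0.692, -0.146, 0.692]
ft_force: [0.1, -0.3, -8.2]
width: 0.0551
```

```bash
python3 - <<'E'
from h import *
a=cams.camera("side");b=cams.camera("wrist");print(r.read_state()["ee_pos"])
A=cv2.resize(a["color"][200:400,200:460,::-1],None,fx=3,fy=3);B=b["color"][:,:,::-1].copy()
cv2.imwrite("pics/s2.png",A);cv2.imwrite("pics/w2.png",B)
E
```

```text
[ 0.47056944 -0.16499607  0.05727432]
```

View pics/s2.png

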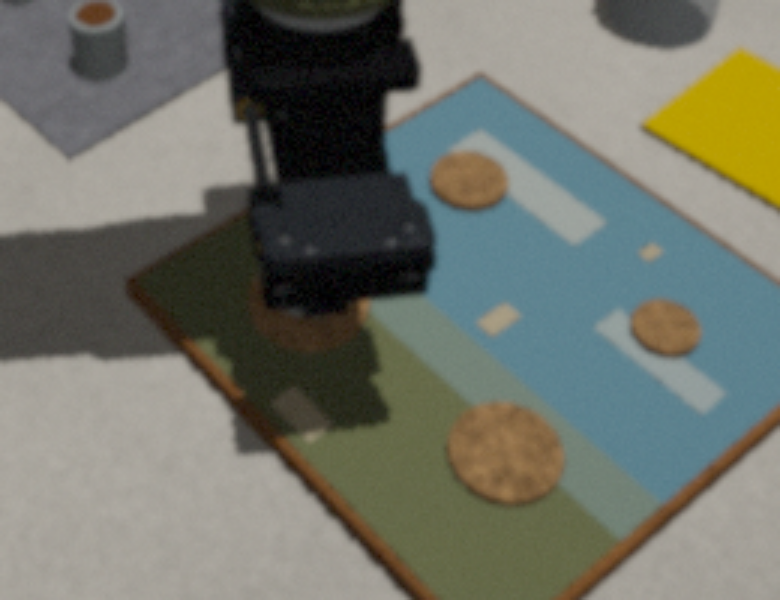

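View pics/w2.png

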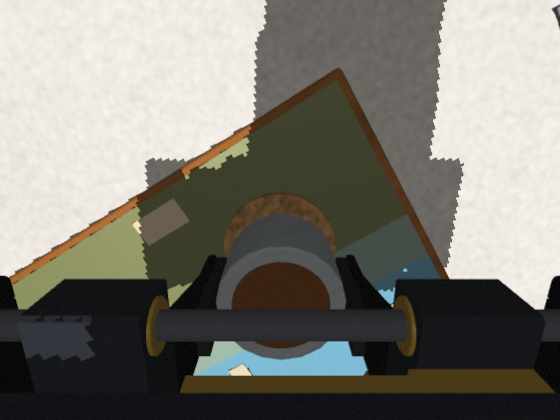

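The wrist view shows the pad (columns 225 to 336) centred under the weight (about column 281). Lowering gently.

drive_tool --moves "0 0 -0.004 0 1;0 0 -0.003 0 1;0 0 -0.002 0 1;0 0 -0.001 0 1;0 0 0 0 1;0 0 0 0 1"

```text
time: 6.82
ee_pos: [0.4701, -0.1651, 0.0467]
eef_rot: [0.146, 0.692, -0.146, 0.692]
ft_force: [-0.1, -0.8, -7.9]
width: 0.055
```

drive_tool --moves "0 0 -0.001 0 1;0 0 0 0 1;0 0 -0.001 0 1;0 0 0 0 1"

```text
time: 7.32
ee_pos: [0.47, -0.165, 0.0445]
eef_rot: [0.146, 0.692, -0.146, 0.692]
ft_force: [-0.6, 0.1, -8.2]
width: 0.0551
```

drive_tool --moves "0 0 -0.001 0 1;0 0 0 0 1"

```text
time: 7.58
ee_pos: [0.47, -0.165, 0.0435]
eef_rot: [0.146, 0.692, -0.146, 0.692]
ft_force: [-0.8, -0.5, -8.3]
width: 0.0549
```

drive_tool --moves "0 0 -0.001 0 1;0 0 0 0 1"

```text
time: 7.82
ee_pos: [0.4702, -0.1651, 0.0429]
eef_rot: [0.146, 0.692, -0.146, 0.692]
ft_force: [-2.7, 1.0, 1.3]
width: 0.0553
```

Contact is at z = 0.043. Release, lift and head to w3.

drive_tool --moves "0 0 0 0 0.25;0 0 0 0 0.2;0 0 0 0 0;0 0 0 0 0;0 0 0.02 0 0;0 0 0.04 0 0;0 0 0.03 0 0;0.0124 0.0273 0 0 0;0.0124 0.0273 0 0 0;0.0124 0.0273 0 0 0;0.0124 0.0273 0 0 0;0.0124 0.0273 0 0 0;0.0124 0.0273 0 0 0;0.0124 0.0273 0 0 0;0.0124 0.0273 0 0 0;0.0124 0.0273 0 0 0;0.0124 0.0273 0 0 0;0 0 0 0 0;0 0 0 0 0"

```text
time: 10.2
ee_pos: [0.5939, 0.1071, 0.1324]
eef_rot: [0.146, 0.692, -0.146, 0.692]
ft_force: [0.1, -0.4, -0.2]
width: 0.0867
```

```bash
python3 - <<'E'
from h import *
a=cams.camera("top");b=cams.camera("wrist");print(r.read_state()["ee_pos"])
A=cv2.resize(a["color"][130:280,300:450,::-1],None,fx=4,fy=4);B=b["color"][:,:,::-1].copy()
u,v=proj(b,[.5939,.1078,.046]);cv2.drawMarker(B,(int(u),int(v)),(255,0,255),0,10,1);print(u,v)
u,v=proj(a,[.47,-.165,.064]);u=(u-300)*4;v=(v-130)*4;cv2.drawMarker(A,(int(u),int(v)),(255,0,255),0,10,1)
cv2.imwrite("pics/t3.png",A);cv2.imwrite("pics/w3.png",B)
E
```

```text
[0.59387807 0.10670295 0.13259271]
282.1841086195468 223.77446011966248
```

View pics/t3.png

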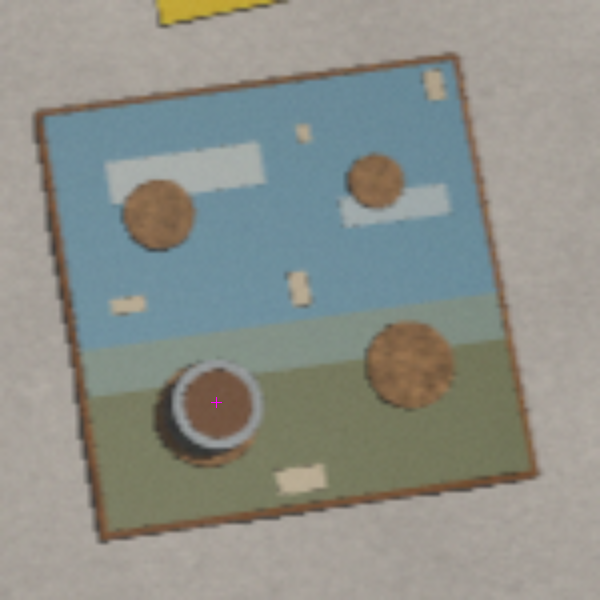

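View pics/w3.png

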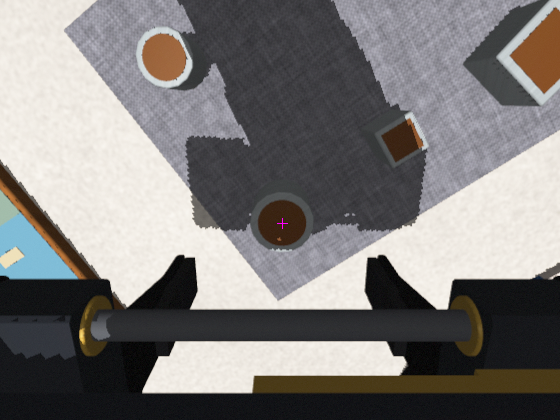

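w4 stands on its pad: its disc centre is at (218, 405) in the crop, against (216, 403) expected. The w3 projection at (282, 224) falls on its disc centre. Grasping w3.

drive_tool --moves "0 0.001 -0.026 0 0;0 0 -0.026 0 0;0 0 -0.026 0 0;0 0 -0.02 0 0;0 0 -0.007 0 0;0 0 0 0 0;0 0 0 0 1;0 0 0 0 1;0 0 0 0 1;0 0 0 0 1;0 0 0 0 1;0 0 0 0 1"

```text
time: 11.8
ee_pos: [0.5938, 0.1085, 0.0276]
eef_rot: [0.146, 0.692, -0.146, 0.692]
ft_force: [-1.7, -1.6, 2.8]
width: 0.0453
```

drive_tool --moves "0 0 0.02 0 1;0 0 0.035 0 1;0 0 0.035 0 1;-0.0079 -0.0335 0 0 1;-0.0079 -0.0335 0 0 1;-0.0079 -0.0335 0 0 1;-0.0079 -0.0335 0 0 1;-0.0079 -0.0335 0 0 1;-0.0079 -0.0335 0 0 1;-0.0079 -0.0335 0 0 1;-0.0079 -0.0335 0 0 1;-0.0079 -0.0335 0 0 1;-0.0079 -0.0335 0 0 1;-0.0079 -0.0335 0 0 1;-0.0079 -0.0335 0 0 1;0 0 0 0 1;0 0 -0.025 0 1;0 0 -0.025 0 1;0 0 -0.012 0 1;0 0 0 0 1"

```text
time: 14.3
ee_pos: [0.4991, -0.2924, 0.0554]
eef_rot: [0.146, 0.692, -0.146, 0.692]
ft_force: [0.4, -0.6, -6.2]
width: 0.045
```

drive_tool --moves "0 -0.001 -0.005 0 1;0 0 -0.003 0 1;0 0 -0.001 0 1;0 0 0 0 1"

```text
time: 14.8
ee_pos: [0.4993, -0.2941, 0.0467]
eef_rot: [0.146, 0.692, -0.146, 0.692]
ft_force: [-0.7, 0.4, -6.5]
width: 0.0448
```

drive_tool --moves "0 0 -0.001 0 1;0 0 -0.001 0 1;0 0 0 0 1"

```text
time: 15.18
ee_pos: [0.4992, -0.294, 0.0445]
eef_rot: [0.146, 0.692, -0.146, 0.692]
ft_force: [-0.5, -0.5, -5.2]
width: 0.0448
```

drive_tool --moves "0 0 -0.001 0 1;0 0 0 0 1"

```text
time: 15.42
ee_pos: [0.4993, -0.2941, 0.0437]
eef_rot: [0.146, 0.692, -0.146, 0.692]
ft_force: [-0.7, 0.4, -4.8]
width: 0.0452
```

drive_tool --moves "0 0 -0.001 0 1;0 0 0 0 1"

```text
time: 15.68
ee_pos: [0.4994, -0.2941, 0.0436]
eef_rot: [0.146, 0.692, -0.146, 0.692]
ft_force: [-4.3, 3.0, 7.4]
width: 0.0452
```

drive_tool --moves "0 0 0 0 0.35;0 0 0 0 0.3;0 0 0 0 0;0 0 0 0 0;0 0 0.02 0 0;0 0 0.04 0 0;0 0 0.04 0 0;-0.0034 0.0379 0 0 0;-0.0034 0.0379 0 0 0;-0.0034 0.0379 0 0 0;-0.0034 0.0379 0 0 0;-0.0034 0.0379 0 0 0;-0.0034 0.0379 0 0 0;-0.0034 0.0379 0 0 0;-0.0034 0.0379 0 0 0;-0.0034 0.0379 0 0 0;-0.0034 0.0379 0 0 0;0 0 -0.02 0 0;0 0 0 0 0"

```text
time: 18.05
ee_pos: [0.4647, 0.0847, 0.1227]
eef_rot: [0.146, 0.692, -0.146, 0.692]
ft_force: [0.3, -1.1, 0.1]
width: 0.087
```

```bash
python3 - <<'E'
from h import *
a=cams.camera("top");b=cams.camera("wrist");print(r.read_state()["ee_pos"])
A=cv2.resize(a["color"][130:280,300:450,::-1],None,fx=4,fy=4);B=b["color"][:,:,::-1].copy()
u,v=proj(b,[.4656,.0852,.046]);cv2.drawMarker(B,(int(u),int(v)),(255,0,255),0,10,1);print(u,v)
for p in([.47,-.165,.064],[.4994,-.2941,.064]):
  u,v=proj(a,p);u=(u-300)*4;v=(v-130)*4;cv2.drawMarker(A,(int(u),int(v)),(255,0,255),0,10,1)
cv2.imwrite("pics/t4.png",A);cv2.imwrite("pics/w4.png",B)
E
```

```text
[0.46563805 0.08442448 0.12368007]
281.9614189784135 228.67225935958302
```

View pics/t4.png

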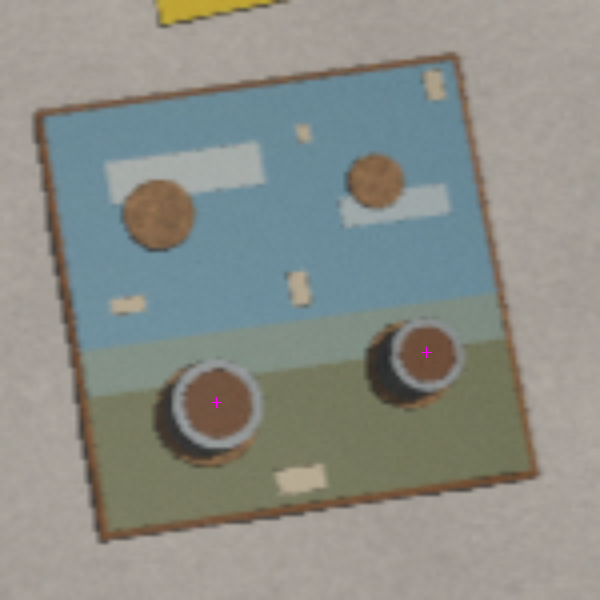

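View pics/w4.png

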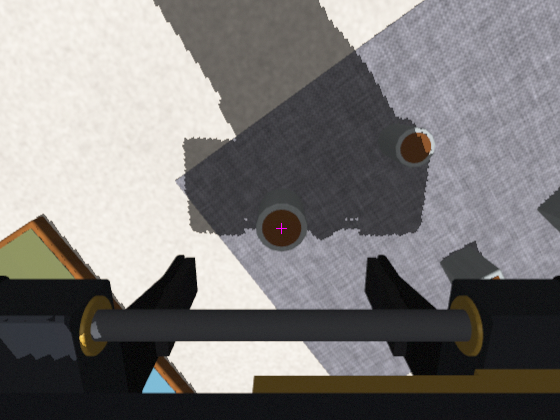

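w3 is on its pad, with its disc at about (427, 355) against (426, 352) expected. w2 is on target at (282, 229). Grasping w2.

drive_tool --moves "0 0.001 -0.026 0 0;0 0 -0.026 0 0;0 0 -0.026 0 0;0 0 -0.018 0 0;0 0 0 0 0;0 0 0 0 1;0 0 0 0 1;0 0 0 0 1;0 0 0 0 1;0 0 0 0 1;0 0 0 0 1;0 0 0 0 1" --newtons 35

```text
time: 19.65
ee_pos: [0.4651, 0.0858, 0.0266]
eef_rot: [0.146, 0.692, -0.146, 0.692]
ft_force: [-1.4, -1.8, 1.5]
width: 0.0353
```

drive_tool --moves "0 0 0.02 0 1;0 0 0.035 0 1;0 0 0.035 0 1;0.0132 -0.0223 0 0 1;0.0132 -0.0223 0 0 1;0.0132 -0.0223 0 0 1;0.0132 -0.0223 0 0 1;0.0132 -0.0223 0 0 1;0.0132 -0.0223 0 0 1;0.0132 -0.0223 0 0 1;0.0132 -0.0223 0 0 1;0.0132 -0.0223 0 0 1;0.0132 -0.0223 0 0 1;0 0 0 0 1;0 0 -0.025 0 1;0 0 -0.025 0 1;0 0 -0.012 0 1;0 0 -0.005 0 1;0 0 -0.003 0 1;0 0 0 0 1"

```text
time: 22.15
ee_pos: [0.5975, -0.137, 0.0471]
eef_rot: [0.146, 0.692, -0.146, 0.692]
ft_force: [-0.7, -0.4, -2.8]
width: 0.0353
```

drive_tool --moves "0 0 -0.001 0 1;0 0 -0.001 0 1;0 0 -0.001 0 1;0 0 0 0 1"

```text
time: 22.65
ee_pos: [0.5971, -0.137, 0.0435]
eef_rot: [0.146, 0.692, -0.146, 0.692]
ft_force: [0.0, -0.9, -3.8]
width: 0.0354
```

drive_tool --moves "0 0 -0.001 0 1;0 0 0 0 1"

```text
time: 22.9
ee_pos: [0.5973, -0.1371, 0.0427]
eef_rot: [0.146, 0.692, -0.146, 0.692]
ft_force: [0.0, 0.7, -2.1]
width: 0.0351
```

drive_tool --moves "0 0 -0.001 0 1;0 0 0 0 1"

```text
time: 23.15
ee_pos: [0.5974, -0.1371, 0.0426]
eef_rot: [0.146, 0.692, -0.146, 0.692]
ft_force: [-4.7, 0.8, 7.8]
width: 0.0352
```

drive_tool --moves "0 0 0 0 0.45;0 0 0 0 0.4;0 0 0 0 0;0 0 0 0 0;0 0 0.02 0 0;0 0 0.04 0 0;0 0 0.04 0 0;-0.0147 0.0322 0 0 0;-0.0147 0.0322 0 0 0;-0.0147 0.0322 0 0 0;-0.0147 0.0322 0 0 0;-0.0147 0.0322 0 0 0;-0.0147 0.0322 0 0 0;-0.0147 0.0322 0 0 0;-0.0147 0.0322 0 0 0;-0.0147 0.0322 0 0 0;-0.0147 0.0322 0 0 0;0 0 -0.02 0 0;0 0 0 0 0"

```text
time: 25.52
ee_pos: [0.4498, 0.1847, 0.1218]
eef_rot: [0.146, 0.692, -0.146, 0.692]
ft_force: [-0.4, -0.9, -0.4]
width: 0.0869
```

```bash
python3 - <<'E'
from h import *
a=cams.camera("top");b=cams.camera("wrist");print(r.read_state()["ee_pos"])
A=cv2.resize(a["color"][130:280,300:450,::-1],None,fx=4,fy=4);B=b["color"][:,:,::-1].copy()
u,v=proj(b,[.4502,.185,.046]);cv2.drawMarker(B,(int(u),int(v)),(255,0,255),0,10,1);print(u,v)
for p in([.47,-.165,.064],[.4994,-.2941,.064],[.5973,-.137,.064]):
  u,v=proj(a,p);u=(u-300)*4;v=(v-130)*4;cv2.drawMarker(A,(int(u),int(v)),(255,0,255),0,10,1)
cv2.imwrite("pics/t5.png",A);cv2.imwrite("pics/w5.png",B)
E
```

```text
[0.45079178 0.18454677 0.12269199]
281.2631235517661 228.65624208844383
```

View pics/t5.png

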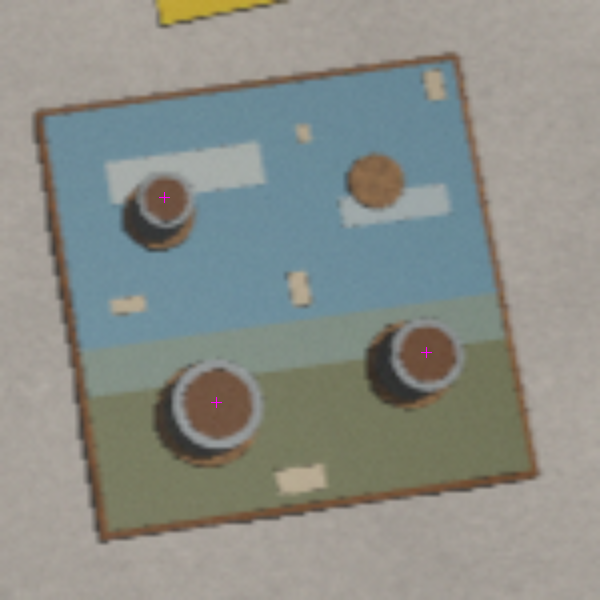

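View pics/w5.png

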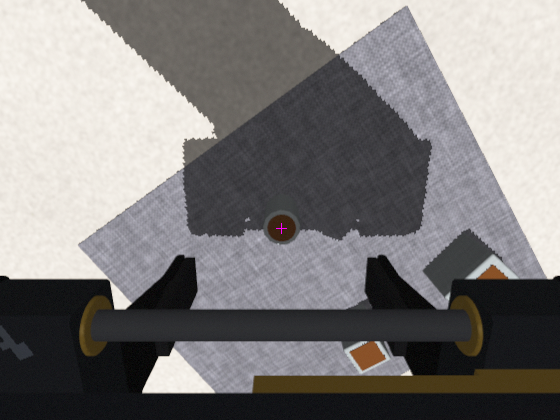

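w2 is on its pad at about (166, 200), against (165, 197) expected. w1 is on target at (281, 229). Grasping w1.

drive_tool --moves "0 0.0005 -0.026 0 0;0 0 -0.026 0 0;0 0 -0.026 0 0;0 0 -0.017 0 0;0 0 0 0 0;0 0 0 0 1;0 0 0 0 1;0 0 0 0 1;0 0 0 0 1;0 0 0 0 1;0 0 0 0 1;0 0 0 0 1;0 0 0 0 1" --newtons 30

```text
time: 27.25
ee_pos: [0.4502, 0.1854, 0.0266]
eef_rot: [0.146, 0.692, -0.146, 0.692]
ft_force: [-0.5, -0.7, 0.3]
width: 0.0252
```

drive_tool --moves "0 0 0.02 0 1;0 0 0.035 0 1;0 0 0.035 0 1;0.014 -0.0386 0 0 1;0.014 -0.0386 0 0 1;0.014 -0.0386 0 0 1;0.014 -0.0386 0 0 1;0.014 -0.0386 0 0 1;0.014 -0.0386 0 0 1;0.014 -0.0386 0 0 1;0.014 -0.0386 0 0 1;0.014 -0.0386 0 0 1;0.014 -0.0386 0 0 1;0.014 -0.0386 0 0 1;0.014 -0.0386 0 0 1;0 0 0 0 1;0 0 -0.025 0 1;0 0 -0.025 0 1;0 0 -0.012 0 1;0 0 0 0 1"

```text
time: 29.75
ee_pos: [0.6178, -0.277, 0.0539]
eef_rot: [0.146, 0.692, -0.146, 0.691]
ft_force: [-0.1, 0.1, -1.6]
width: 0.0252
```

drive_tool --moves "0.0005 0 -0.005 0 1;0 0 -0.003 0 1;0 0 -0.001 0 1;0 0 -0.001 0 1;0 0 0 0 1"

```text
time: 30.38
ee_pos: [0.6188, -0.2777, 0.0446]
eef_rot: [0.146, 0.692, -0.146, 0.692]
ft_force: [0.4, 0.6, -1.0]
width: 0.0253
```

drive_tool --moves "0 0 -0.001 0 1;0 0 0 0 1"

```text
time: 30.62
ee_pos: [0.6187, -0.2777, 0.0435]
eef_rot: [0.146, 0.692, -0.146, 0.692]
ft_force: [0.5, 0.3, -2.1]
width: 0.0254
```

drive_tool --moves "0 0 -0.001 0 1;0 0 0 0 1"

```text
time: 30.88
ee_pos: [0.6188, -0.2778, 0.0427]
eef_rot: [0.146, 0.692, -0.146, 0.692]
ft_force: [0.5, 0.3, 0.1]
width: 0.0248
```

drive_tool --moves "0 0 -0.001 0 1;0 0 0 0 1"

```text
time: 31.12
ee_pos: [0.619, -0.2778, 0.0427]
eef_rot: [0.146, 0.692, -0.146, 0.692]
ft_force: [-2.9, 1.4, 7.8]
width: 0.0254
```

Contact. I'll release, lift, and move towards the gap between the panel and the mat so the cameras can see.

drive_tool --moves "0 0 0 0 0.55;0 0 0 0 0.5;0 0 0 0 0;0 0 0 0 0;0 0 0.02 0 0;0 0 0.04 0 0;0 0 0.04 0 0;0 0 0.05 0 0;-0.02 0.04 0 0 0;-0.02 0.04 0 0 0;-0.02 0.04 0 0 0;-0.02 0.04 0 0 0;-0.02 0.04 0 0 0;-0.02 0.04 0 0 0;-0.02 0.04 0 0 0;-0.02 0.04 0 0 0;0 0.04 0 0 0;0 0.04 0 0 0;0 0 0 0 0;0 0 0 0 0"

```text
time: 33.62
ee_pos: [0.459, 0.1214, 0.1924]
eef_rot: [0.146, 0.691, -0.146, 0.692]
ft_force: [-0.7, 0.6, -0.5]
width: 0.0871
```

```bash
python3 - <<'E'
from h import *
a=cams.camera("top");b=cams.camera("side")
cv2.imwrite("pics/tall.png",a["color"][:,:,::-1])
A=cv2.resize(a["color"][130:280,300:450,::-1],None,fx=4,fy=4)
for p in([.47,-.165,.064],[.4994,-.2941,.064],[.5973,-.137,.064],[.6188,-.2777,.064]):
  u,v=proj(a,p);u=(u-300)*4;v=(v-130)*4;cv2.drawMarker(A,(int(u),int(v)),(255,0,255),0,10,1)
cv2.imwrite("pics/t6.png",A);cv2.imwrite("pics/s6.png",cv2.resize(b["color"][200:400,220:480,::-1],None,fx=3,fy=3))
E
```

```text
(no output)
```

View pics/t6.png

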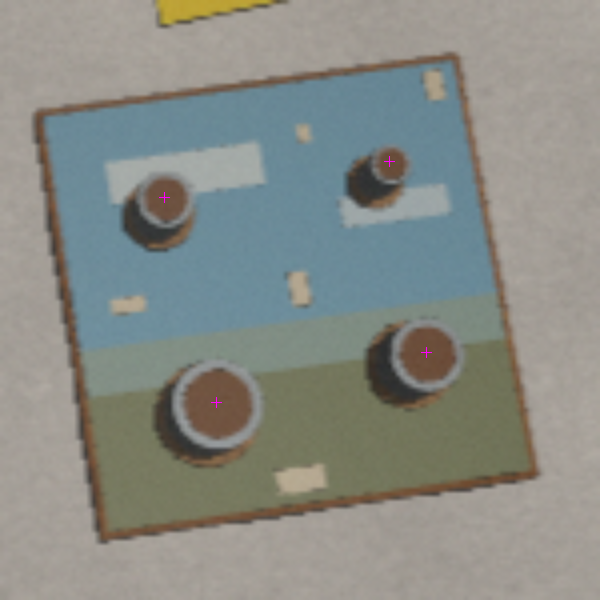

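View pics/s6.png

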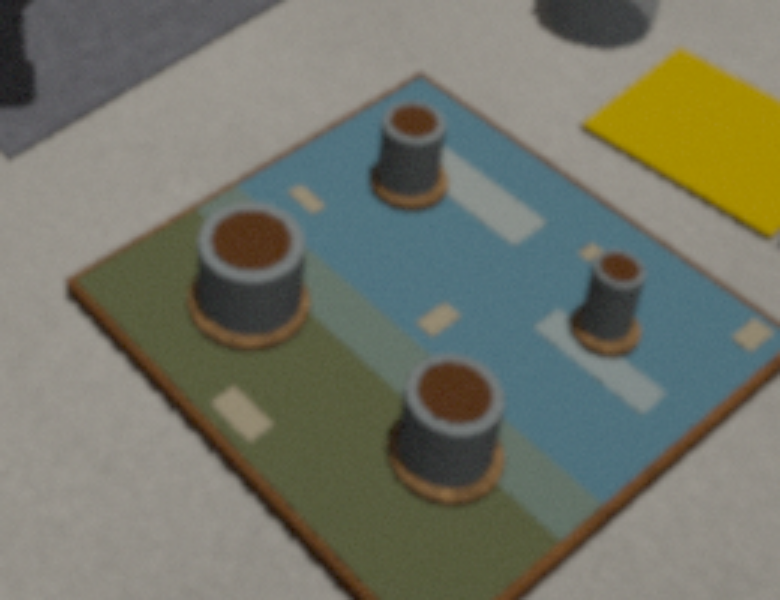

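View pics/tall.png

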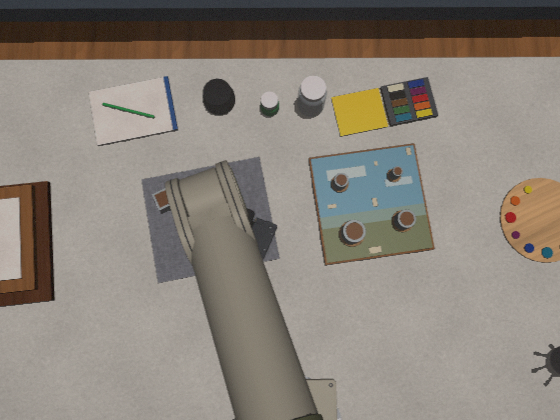

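In the side view all four weights stand upright, with cork showing all round their bases. In the full top view the arm covers the smaller block and part of the larger one. The gripper never came near either, and the larger block still shows at (163, 199).

```bash
python3 - <<'E'
from bench import ticket
print(ticket.close_job())
E
```

```text
the job is handed in; nothing more can be done
None
```

All four round weights are standing on the cork pads of their own size rank, and the job was handed in at about 34 s of the 96 s allowed. I lowered each one in 1 mm steps until the wrist force showed contact, then released it; no verdict was reported.

- **Weights:** The last top and side pictures show all four upright on their pads. Their tops are within about 1 pixel of the expected spots, and the release points are about 1 mm from the measured pad centres. The top and side cameras disagreed by about 2 pixels (roughly 3 mm) on the pad positions, well inside the 12 mm allowed.
- **Blocks:** The arm covered the smaller block and part of the larger one in the final top picture, so I could not fully check them. The gripper worked clear of both and felt no unexpected force. The larger block still showed where it started, and the smaller one was last seen in the wrist picture just before the fourth weight was picked up.
- **Gripper:** It was open and about 19 cm above the table when I handed in, touching nothing.

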